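# Press the watch hands home under the blue plunger of a hand-setting press

## Robot

A 6-joint arm with a two-finger parallel gripper is mounted at the origin on the work surface. World frame = base frame: x ahead of the robot, y to its left, z up, the work surface at z = 0. Lengths are in m, angles in rad, forces in N, time in s.
With the tool pointing down it reaches from about 0.275 to 0.85 m from the base axis. Payload 19 kg.
Tool frame: the origin (TCP) lies midway between the tips of the shut fingers; the grasp point (between the pads) lies 19 mm behind it; z points along the fingers, y is the line along which they close (so a half turn about z gives the same grasp; the last joint's range is limited). The gripper opens to 85 mm and grips with 20 to 120 N. Pads are 22 mm wide; open, the fingers measure 114 mm over their backs; the gripper's body (76 mm by 85 mm) begins 54 mm behind the grasp point. The pads swing forward as they close: fully open they stand 13 mm farther back than shut.
Start: joints at [-1.244, 0.15, 1.437, -0, 1.554, -0.134], TCP at [0.256, -0.515, 0.231] pointing down, gripper open.
Joint ranges: [-2.8, 2.8], [-0.68, 2.1], [0.12, 2.68], [-1.39, 4.53], [0.16, 2.79], [-2.81, 2.81]. Speed limits (rad/s): [1.89, 1.89, 2.22, 3.01, 3.01, 3.01].

## Interface

Orientations are given as a rotation vector (axis times angle).
In Python, from rig import env, capture, camera_model gives the robot as it stands.
- The arm moves only by the tool send_rows, never from a script. Its argument "plan" is one flat list of numbers, 4 for each row, row after row: the shift along the tool's x, y, z in mm, then the turn about the tool's z in degrees. A call has 1 to 5 rows; each row is the pose to reach, as a shift and turn from the pose commanded when the call began, along the tool's axes at that moment; what a row does not reach only later rows make up. A row lasts 1/8 s, in which the tool goes at most 62.5 mm and 10.7 degrees, less where a joint would pass 70% of its speed; a pose out of reach is approached as far as the arm can. A call with a gripper value outside its range is refused whole. "fingers" is the opening, from 0 (shut) to 1 (fully open), set as the call begins (left out, the last holds). The fingers move at their own pace and stop on an object; "newtons" is the grip in N (left out, the last holds). Time passes only in rows, so rows that repeat a pose let the fingers close. It gives the time, the measured TCP pose, the force, the opening and the grip force at its end, in the units of the state.
- env.observe(): the state, without advancing time (a new reading comes with each control period).
- capture(name): name is "scene" or "top" or "wrist"; returns the picture (384x512x3 uint8, blue, green, red); there is no depth.
- camera_model(name): a dict with "K" (3x3 intrinsics, pixels), "camera_from_world" (4x4, takes a point from world to camera coordinates). Camera axes: x right, y up, looking along -z (the intrinsics and any distortion apply to the point x, -y, -z); pixel columns grow to the right and rows downward; lengths in m; the calibration is good to about 2 mm. A picture is of the moment at which its call begins: read the wrist's pose just before it. camera_model takes no time and is no camera call; for the wrist camera it gives the pose at the moment of the call.
- env.close_job(): hands the job in; it is judged then, once.
The state is a dict: "t": time; "joint_positions": joint angles; "qd": joint speeds; "tau": joint torques, N m; "position": TCP position; "orientation": TCP orientation; "ft_force": force on the tool from outside, world axes, zero at the start; "moment": the same for the moment, N m; "gripper_width": opening from 0.0 (shut) to 1.0 (fully open); "finger_force": force on a finger pad.
Only numpy, scipy, OpenCV 4.12 (cv2) and the standard library are available. Lean on these libraries where they do the work, as an engineer would, in place of code of your own. Each camera call takes 0.05 s, during which the arm holds its last target. There are 200 camera calls.

## Task

Slide the press's work slide along its rail by its upright red post until the watch dial is centred beneath the blue-topped plunger. Only then press the blue plunger fully down and let it spring back up. Leave the slide there, and do not press the two black plungers or move the other things on the bench.

Things in the scene. Friction and masses are not known exactly. Their poses are not given: they have to be found in the camera images.
- press: Dark grey press fixed to the bench. Origin: on the bench below the middle plunger place; x from the post side to the back, y along the rail, z up. Base x -50..60, y -145..110 mm, 14 mm high. Column at y 76..110 mm carries the head: x -20..20, y -68..110 mm, 72 to 92 mm above the bench. Three plungers stand on it at x 0, y -45, 0, 45 mm; which is where varies
- carriage (a joint): Work slide travel along the press's +y, 0 to 0.165 m (0 = loading end, dial at y -105 mm in the press frame; dial y = joint - 0.105 m). Starts near the loading end (0 to 0.035). About 2 N of friction, no spring: it stays where it is left
- dial (a point): Centre of the white watch dial (34 mm across) in the round 48 mm holder on the slide; dial 46 mm above the bench. It slides along the press's y with x 0, passing right beneath the plungers without touching them while they are up
- handle (a point): Centre of the top of the slide's upright red grip post: 16 mm diameter, its top 71 mm above the bench, free over the upper 42 mm. It stands 88 mm in front of the dial (towards the press's -x) at the same y, and moves with the slide. A flat arm 14 mm wide, top 29 mm above the bench, joins it to the slide
- blue_top (a point): Centre of the top of the blue plunger's knob (24 mm diameter, 14 mm high), 130 mm above the bench at rest. It moves straight down when pressed
- blue (a joint): Blue plunger's travel: 0 up (at rest) to 0.010 m (fully down). Spring: 1.5 N to start, 5 N fully down, then a hard stop; springs back when released
- black_a_top (a point): Centre of the top of one black plunger's knob, same size and height as the blue one; to be left alone
- black_a (a joint): Travel of that black plunger, 0 up to 0.010 m down
- black_b_top (a point): Centre of the top of the other black plunger's knob, same size and height; to be left alone
- black_b (a joint): Travel of that black plunger, 0 up to 0.010 m down
- loupe: Loose black eyepiece loupe standing on the bench, 34 mm diameter, 30 mm high; origin centre of its underside; beyond the column end of the press
- pot_tray: Loose cream tray with six small pots, 75 x 110 mm, 20 mm high; origin centre of its underside; behind the press
- purple_box: Loose purple-lidded box, 89 x 119 mm, 31 mm high; origin centre of its underside; behind the press
- tweezers: Loose tweezers lying flat, 138 mm long, 9 mm wide, 8 mm high; origin on the bench under their middle, x along their length to the tips; beyond the loading end of the press

How it is judged:
By the outcome, as a careful person would: the job done as asked, in the order asked, and still so for the second after the job is handed in, with the robot touching nothing.
It also fails if it takes over 45 s, if anything falls off the work surface, if the arm or the gripper's body presses on something with over 40 N, if the wrist force passes 120 N, or if a joint passes its speed limit or range.

## Working session

There is one attempt and no reset: what is moved stays moved. The work goes in short steps, Python scripts to look and compute and a tool call to move; the robot and the scene stay as the last step left them, time stands still between calls to the robot, and variables do not carry over. Pictures are saved under pics/ and viewed, at most 10 in all, crops included, and the job is handed in when it is done.

Besides the shell and the picture viewer there is one more tool, called after "Call:" by a JSON object that holds its "method" and its "body". send_rows: Moves the arm, as the interface text tells. Its arguments: {"type":"object","properties":{"plan":{"type":"array","items":{"type":"number"}},"fingers":{"type":"number"},"newtons":{"type":"number"}},"required":["plan"]}

```bash
mkdir -p pics; python3 - <<'E'
from rig import env,capture,camera_model
import cv2
for n in("scene","top"):
    im=capture(n); cv2.imwrite(f"pics/{n}0.png",im)
    m=camera_model(n); print(n,m)
s=env.observe(); print(s)
E
```

```text
scene {'K': array([[437.27690564,   0.        , 257.53279854],
       [  0.        , 437.27690564, 194.45466084],
       [  0.        ,   0.        ,   1.        ]]), 'camera_from_world': array([[-6.66852840e-01,  7.45189125e-01,  6.76457763e-04,
         3.86711726e-01],
       [-5.50751124e-01, -4.93465771e-01,  6.73175113e-01,
         2.91140393e-01],
       [ 5.01976582e-01,  4.48536176e-01,  7.39482799e-01,
        -1.30954659e+00],
       [ 0.00000000e+00,  0.00000000e+00,  0.00000000e+00,
         1.00000000e+00]])}
top {'K': array([[458.69745835,   0.        , 257.68403685],
       [  0.        , 458.69745835, 186.97690824],
       [  0.        ,   0.        ,   1.        ]]), 'camera_from_world': array([[ 0.09801351, -0.99517006, -0.00546772, -0.01444456],
       [ 0.96954908,  0.09424823,  0.22603505, -0.65892135],
       [-0.22442799, -0.02745572,  0.97410382, -1.05779453],
       [ 0.        ,  0.        ,  0.        ,  1.        ]])}
{'t': 0.1, 'joint_positions': array([-1.24400606e+00,  1.50930279e-01,  1.43787659e+00,  3.58843706e-05,
        1.55379394e+00, -1.34014392e-01]), 'qd': array([ 0.00023386, -0.00115101, -0.00196897, -0.00036453, -0.00051095,
        0.00056014]), 'tau': array([ 5.31930462e-03, -7.14379692e+01, -5.71794891e+01, -1.92224857e-04,
        7.01298079e-03, -8.29541568e-05]), 'position': array([ 0.25560948, -0.51485341,  0.23078408]), 'orientation': array([-3.05759470e+00, -7.17212220e-01,  9.62762399e-05]), 'ft_force': array([-0.52008007,  0.91546058, -0.79928408]), 'moment': array([-0.03515186,  0.02027843, -0.00829046]), 'finger_force': 0.0, 'gripper_width': 1.0003537802889861}
```

View pics/scene0.png

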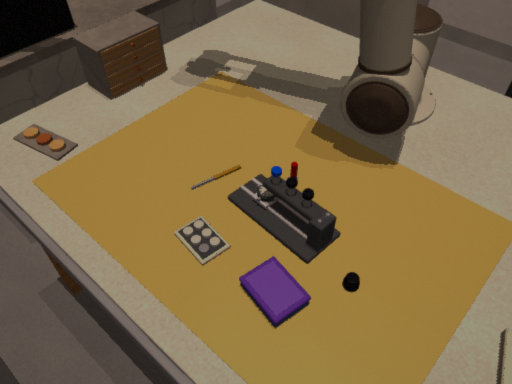

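View pics/top0.png

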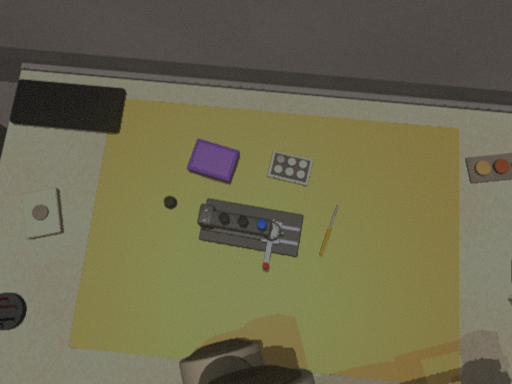

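The blue plunger is the one nearest the loading end: scene (277,172), top (262,225). The red post is at scene (294,168) and top (266,267). The dial is at about (275,231) in the top view.

```bash
cat > h.py <<'E'
import cv2,numpy as np
from rig import env,capture,camera_model
def blob(im,c,n=1,k=None):
    h=cv2.cvtColor(im,cv2.COLOR_BGR2HSV)
    if c=='red': m=cv2.inRange(h,(0,150,50),(6,255,255))|cv2.inRange(h,(173,150,50),(180,255,255))
    if c=='blue': m=cv2.inRange(h,(105,150,50),(125,255,255))
    return m
def cents(m,lo=8):
    n,l,s,c=cv2.connectedComponentsWithStats(m)
    return [(c[i].round(1),s[i]) for i in range(1,n) if s[i,4]>=lo]
def ray(M,p):
    T=M["camera_from_world"];R=T[:3,:3];o=-R.T@T[:3,3]
    d=np.linalg.inv(M["K"])@[p[0],p[1],1]; return o,R.T@(d*[1,-1,-1])
def onz(M,p,z):
    o,d=ray(M,p); return o+d*(z-o[2])/d[2]
def proj(M,X):
    c=(M["camera_from_world"]@np.r_[X,1])[:3]*[1,-1,-1]; p=M["K"]@c; return p[:2]/p[2]
E
python3 - <<'E'
from h import *
for n in("scene","top"):
    im=cv2.imread(f"pics/{n}0.png");M=camera_model(n)
    for c,z in(("red",.06),("blue",.124)):
        for p,s in cents(blob(im,c)): print(n,c,p,s,onz(M,p,z).round(4))
M=camera_model("top")
for p in((243,222),(224,219)): print(onz(M,p,.124).round(3))
print(onz(M,(275,231),.046).round(3))
# base corners in top picture
for p in((210,200),(302,215),(300,255),(200,240)): print(onz(M,p,.014).round(3))
W=camera_model("wrist");print(W["K"].round(1),(np.linalg.inv(W["camera_from_world"])).round(3))
cv2.imwrite("pics/crop.png",cv2.resize(np.hstack([cv2.imread("pics/top0.png")[180:290,180:320],cv2.imread("pics/scene0.png")[145:255,220:345]]),None,fx=3,fy=3,interpolation=2))
E
```

```text
scene red [293.7 169. ] [291 162   6  15  68] [0.4764 0.0202 0.06  ]
scene blue [276.  171.1] [272 166   9  11  84] [0.5601 0.0343 0.124 ]
top red [265.3 265.4] [263 263   6   6  24] [0.4695 0.013  0.06  ]
top blue [261.3 224. ] [257 220   9   9  68] [0.5591 0.0314 0.124 ]
[0.56  0.074 0.124]
[0.562 0.119 0.124]
[ 0.557 -0.003  0.046]
[0.625 0.171 0.014]
[ 0.609 -0.069  0.014]
[ 0.507 -0.072  0.014]
[0.519 0.184 0.014]
[[338.9   0.  257.1]
 [  0.  338.9 192.5]
 [  0.    0.    1. ]] [[ 0.445  0.863  0.241  0.317]
 [-0.896  0.429  0.118 -0.487]
 [-0.002 -0.268  0.963  0.374]
 [ 0.     0.     0.     1.   ]]
```

View pics/crop.png

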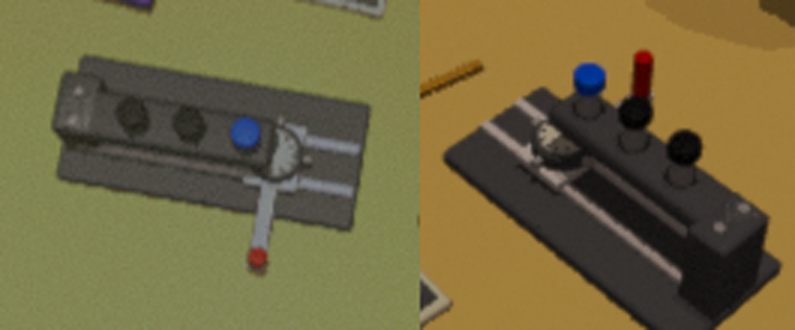

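Call:
{"method": "send_rows", "body": {"plan": [40,-28,-10,0,88,-63,-20,0,136,-97,-30,0,184,-131,-40,0,232,-165,-50,0]}}

```text
t: 0.72
position: [0.3905, -0.2622, 0.2815]
orientation: [-3.058, -0.717, -0.0]
ft_force: [2.0, -0.6, -0.4]
gripper_width: 1.003
finger_force: 0.0
```

Call:
{"method": "send_rows", "body": {"plan": [48,-34,0,7,96,-69,0,14,144,-104,0,21,192,-139,0,28,242,-174,0,29]}}

```text
t: 1.35
position: [0.53, 0.0013, 0.2812]
orientation: [3.141, -0.075, 0.0]
ft_force: [1.6, -1.8, 0.4]
gripper_width: 1.004
finger_force: 0.0
```

Call:
{"method": "send_rows", "body": {"plan": [0,0,0,0,0,0,0,0,0,0,0,0]}}

```text
t: 1.72
position: [0.5291, -0.0016, 0.2813]
orientation: [3.141, -0.073, -0.0]
ft_force: [-0.4, -0.8, 0.1]
gripper_width: 0.997
finger_force: 0.0
```

```bash
cat > look.py <<'E'
import sys
from h import *
from scipy.spatial.transform import Rotation as Ro
M=camera_model("wrist");s=env.observe();im=capture("wrist");cv2.imwrite(sys.argv[1],im)
np.save(sys.argv[1]+".npy",M,allow_pickle=True)
print(s["t"],s["position"].round(4),Ro.from_rotvec(s["orientation"]).as_matrix().round(4).tolist(),s["ft_force"].round(1),s["gripper_width"],s["joint_positions"].round(2))
for c,z in(("red",.071),("blue",.13)):
    for p,st in cents(blob(im,c),60): print(c,p,st,onz(M,p,z).round(4))
E
python3 look.py pics/w1.png
```

```text
1.725 [ 0.5291 -0.0016  0.2813] [[0.9989, -0.0467, -0.0001], [-0.0467, -0.9989, -0.0001], [-0.0001, 0.0001, -1.0]] [-0.4 -0.8  0.1] 0.997084567031692 [-0.15  0.04  1.46 -0.    1.64  1.47]
red [247.2 212.9] [241 202  13  22 225] [0.4761 0.0101 0.071 ]
blue [217.3 138.2] [206 132  25  15 209] [0.5656 0.0294 0.13  ]
```

View pics/w1.png

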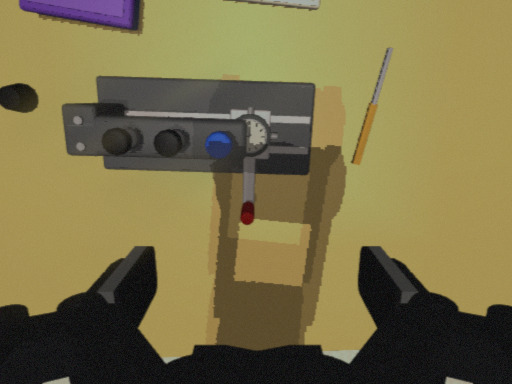

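```bash
python3 - <<'E'
import cv2,numpy as np
im=cv2.imread("pics/w1.png")[70:235,60:320]
im=cv2.convertScaleAbs(im,alpha=2.0,beta=10)
cv2.imwrite("pics/w1c.png",cv2.resize(im,None,fx=3,fy=3,interpolation=2))
E
```

```text
(no output)
```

View pics/w1c.png

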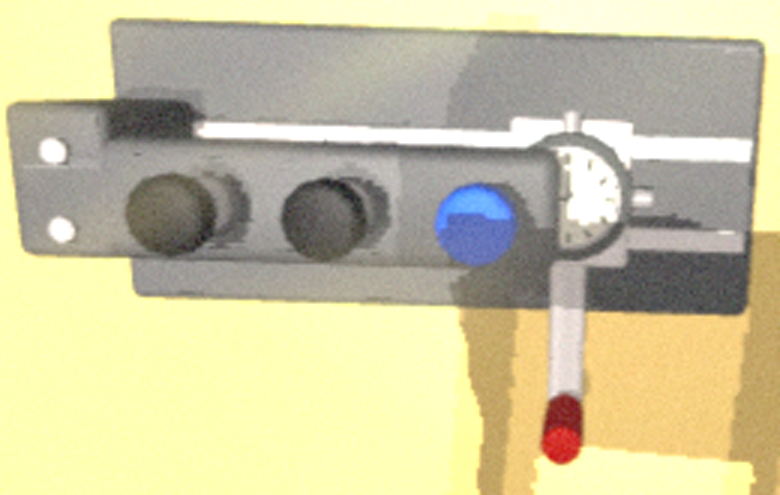

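```bash
python3 - <<'E'
from h import *
M=np.load("pics/w1.png.npy",allow_pickle=True).item()
f=lambda x,y,z:onz(M,(x/3+60-.33,y/3+70-.33),z)
P=[(112,19,.014),(763,42,.014),(744,314,.014),(134,296,.014),(475,224,.13),(321,218,.13),(167,214,.13)]
L=np.array([(60,110),(60,-145),(-50,-145),(-50,110),(0,-45),(0,0),(0,45)])/1000
W=np.array([f(*p)[:2] for p in P]);print(W.round(4))
def fit(i):
    A=L[i]-L[i].mean(0);B=W[i]-W[i].mean(0)
    th=np.arctan2((A[:,0]*B[:,1]-A[:,1]*B[:,0]).sum(),(A*B).sum());c,s=np.cos(th),np.sin(th);R=np.array([[c,-s],[s,c]])
    t=W[i].mean(0)-R@L[i].mean(0);print(np.degrees(th).round(2),t.round(4),((L[i]@R.T+t-W[i])*1e3).round(1).tolist());return R,t
for i in(np.arange(4),np.arange(4,7),np.arange(7)): 
    R,t=fit(i)
    for p in((561,445,.071),(567,197,.046)): print('  local',(R.T@(f(*p)[:2]-t)).round(4),f(*p).round(4))
    print('  blue',(R.T@(W[4]-t)).round(4))
E
```

```text
[[ 0.6303  0.1761]
 [ 0.6103 -0.0728]
 [ 0.5034 -0.0648]
 [ 0.5227  0.1858]
 [ 0.5603  0.0292]
 [ 0.5641  0.0736]
 [ 0.5673  0.1179]]
-4.52 [0.563  0.0739] [[1.3, 2.7], [1.2, -2.6], [-1.7, -1.9], [-0.8, 1.7]]
  local [-0.0877 -0.07  ] [0.4701 0.011  0.071 ]
  local [ 0.0005 -0.0694] [0.558  0.0047 0.046 ]
  blue [ 0.0008 -0.0448]
-4.52 [0.5639 0.0735] [[0.1, -0.5], [-0.2, -0.0], [0.1, 0.5]]
  local [-0.0885 -0.0697] [0.4701 0.011  0.071 ]
  local [-0.0004 -0.069 ] [0.558  0.0047 0.046 ]
  blue [-0.0001 -0.0445]
-4.54 [0.5634 0.0738] [[1.7, 2.6], [1.5, -2.7], [-1.3, -2.0], [-0.4, 1.6], [-0.4, -0.3], [-0.7, 0.2], [-0.3, 0.8]]
  local [-0.088  -0.0699] [0.4701 0.011  0.071 ]
  local [ 0.0001 -0.0692] [0.558  0.0047 0.046 ]
  blue [ 0.0004 -0.0447]
```

Call:
{"method": "send_rows", "body": {"plan": [-30,-5,20,1.8,-59.6,-9.8,60,1.8,-59.6,-9.8,110,1.8,-59.6,-9.8,140,1.8,-59.6,-9.8,140,1.8]}}

```text
t: 2.4
position: [0.4693, 0.0113, 0.1401]
orientation: [-3.139, 0.123, 0.005]
ft_force: [-0.1, -0.1, 0.5]
gripper_width: 1.0
finger_force: 0.0
```

```bash
python3 look.py pics/w2.png
```

```text
2.4 [0.4693 0.0113 0.1401] [[0.9969, -0.078, -0.003], [-0.078, -0.997, 0.0005], [-0.003, -0.0002, -1.0]] [-0.1 -0.1  0.5] 1.0003693500203241 [-0.14 -0.02  1.8   0.    1.36  1.51]
red [255.1 197.8] [244 180  23  36 640] [0.4747 0.0105 0.071 ]
blue [194.3  47.8] [ 166   18   58   61 2612] [0.5597 0.0288 0.13  ]
```

View pics/w2.png

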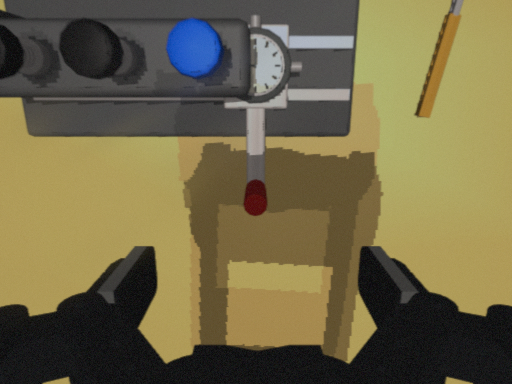

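The red post's top, at about (255,204), is centred between the fingers. The blue knob is at (194,48). I'm lowering straight down and gripping.

Call:
{"method": "send_rows", "body": {"plan": [0,0,30,0,0,0,60,0,0,0,85,0,0,0,101,0,0,0,101,0]}}

```text
t: 3.08
position: [0.4706, 0.0117, 0.0406]
orientation: [-3.139, 0.121, 0.0]
ft_force: [0.3, -0.2, 0.1]
gripper_width: 0.999
finger_force: 0.0
```

Call:
{"method": "send_rows", "body": {"plan": [0,0,0,0,0,0,0,0,0,0,0,0,0,0,0,0,0,0,0,0], "fingers": 0, "newtons": 25}}

```text
t: 3.7
position: [0.4705, 0.0119, 0.0406]
orientation: [-3.139, 0.12, -0.001]
ft_force: [-1.1, -0.4, 5.2]
gripper_width: 0.177
finger_force: 25.4
```

Call:
{"method": "send_rows", "body": {"plan": [0,-6,0,0,0,-12,0,0,0,-19,0,0,0,-25,0,0,0,-25,0,0]}}

```text
t: 4.32
position: [0.4725, 0.0372, 0.0406]
orientation: [-3.139, 0.12, -0.001]
ft_force: [-1.5, 1.2, 5.5]
gripper_width: 0.18
finger_force: 25.5
```

Call:
{"method": "send_rows", "body": {"plan": [0,0,0,0,0,0,0,0]}}

```text
t: 4.58
position: [0.4725, 0.037, 0.0406]
orientation: [-3.139, 0.12, -0.001]
ft_force: [-0.9, 1.2, 5.6]
gripper_width: 0.179
finger_force: 25.5
```

```bash
python3 look.py pics/w3.png; python3 - <<'E'
import cv2
cv2.imwrite("pics/w3v.png",cv2.convertScaleAbs(cv2.imread("pics/w3.png"),alpha=1.6,beta=10))
E
```

```text
4.575 [0.4725 0.037  0.0406] [[0.9971, -0.0766, 0.0004], [-0.0766, -0.9971, 0.0004], [0.0004, -0.0004, -1.0]] [-0.9  1.2  5.6] 0.1786839884261392 [-0.08  0.09  1.91  0.    1.14  1.56]
red [257.1 269.7] [ 237  231   41   76 2503] [0.4797 0.0346 0.071 ]
blue [252.2  22.7] [ 181    0  143   58 5750] [0.5512 0.0298 0.13  ]
```

View pics/w3v.png

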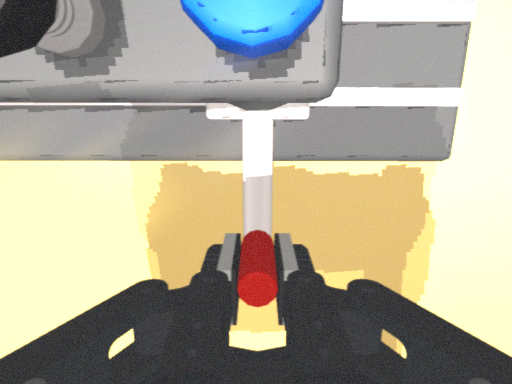

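The post is gripped at (257,270), and the slide arm at x≈258 lies nearly under the blue knob at x≈252. I'll release, rise and check the centring.

Call:
{"method": "send_rows", "body": {"plan": [0,0,0,0,0,0,0,0,0,0,0,0,0,0,0,0], "fingers": 1}}

```text
t: 5.12
position: [0.4723, 0.0368, 0.0403]
orientation: [-3.139, 0.121, 0.0]
ft_force: [0.6, 0.5, 0.2]
gripper_width: 0.994
finger_force: 0.0
```

Call:
{"method": "send_rows", "body": {"plan": [0,0,-30,0,0,0,-80,0,0,0,-130,0,0,0,-170,0,0,0,-170,0]}}

```text
t: 5.75
position: [0.4734, 0.0368, 0.2132]
orientation: [3.139, -0.12, 0.008]
ft_force: [-1.0, 0.3, -0.1]
gripper_width: 1.001
finger_force: 0.0
```

Call:
{"method": "send_rows", "body": {"plan": [20,0,0,0,40,0,0,0,40,0,0,0,40,0,0,0]}}

```text
t: 6.25
position: [0.5115, 0.0338, 0.2096]
orientation: [-3.139, 0.121, 0.002]
ft_force: [-0.6, -0.6, 0.4]
gripper_width: 0.999
finger_force: 0.0
```

```bash
python3 look.py pics/w4.png; python3 - <<'E'
import cv2
im=cv2.imread("pics/w4.png")[20:280,60:410]
cv2.imwrite("pics/w4v.png",cv2.resize(cv2.convertScaleAbs(im,alpha=1.8,beta=10),None,fx=2,fy=2,interpolation=2))
E
```

```text
6.25 [0.5115 0.0338 0.2096] [[0.9971, -0.0767, -0.0014], [-0.0767, -0.9971, 0.0002], [-0.0014, -0.0001, -1.0]] [-0.6 -0.6  0.4] 0.9985689896384293 [-0.08  0.03  1.61  0.    1.5   1.56]
red [256.8 217.9] [249 204  17  28 375] [0.4779 0.035  0.071 ]
blue [255.7 129.7] [238 112  36  37 979] [0.5599 0.0293 0.13  ]
```

View pics/w4v.png

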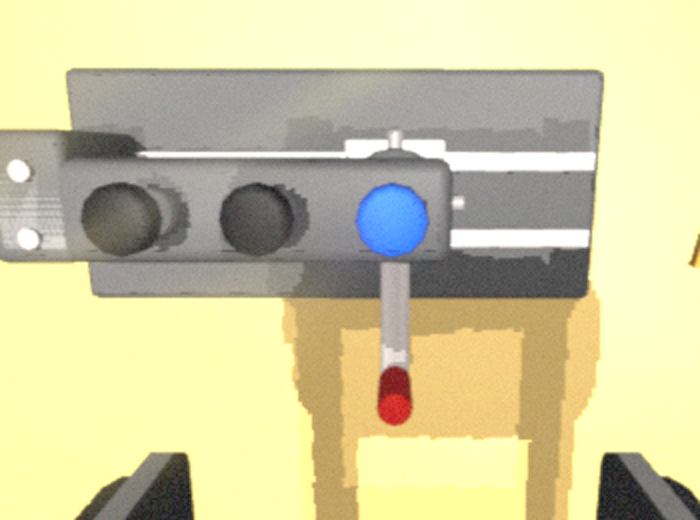

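```bash
python3 - <<'E'
from h import *
M=np.load("pics/w4.png.npy",allow_pickle=True).item()
y=np.array([np.sin(np.radians(4.52)),np.cos(np.radians(4.52))])
b=onz(M,(255.8,129.4),.13);r=onz(M,(257.3,223.8),.071)
P=np.array([onz(M,(x/2+59.75,v/2+19.75),.13)[:2] for x,v in((122,219),(257,219),(392,219))]);print(P.round(4))
C=np.array([onz(M,(x/2+59.75,v/2+19.75),.014)[:2] for x,v in((67,70),(603,72),(588,297),(95,297))]);print(C.round(4))
d=C[0]-C[1];e=C[3]-C[2];k=P[2]-P[0]
print([np.degrees(np.arctan2(-q[0],q[1])).round(2) for q in(d,e,-k)])
print(b.round(4),r.round(4),"dial-blue mm",((r-b)[:2]@y*1e3).round(2), ((r-b)[:2]@[y[1],-y[0]]*1e3).round(1))
p=env.observe()["position"];D=np.r_[b[:2],0]-np.r_[p[:2],0];R=np.array([[.9971,-.0767],[-.0767,-.9971]]);print("to blue tool",(R.T@D[:2]*1e3).round(1),p)
E
```

```text
[[0.5669 0.1166]
 [0.5635 0.0729]
 [0.5602 0.0293]]
[[ 0.6298  0.1764]
 [ 0.6098 -0.0727]
 [ 0.5032 -0.0658]
 [ 0.5224  0.1845]]
[np.float64(-4.59), np.float64(-4.38), np.float64(-4.39)]
[0.5601 0.0292 0.13  ] [0.4723 0.035  0.071 ] dial-blue mm -1.16 -87.9
to blue tool [48.8  0.8] [0.51152878 0.03381421 0.20986368]
```

Call:
{"method": "send_rows", "body": {"plan": [10,10,-30,0,15,20,-30,0,15,20,-30,0,15,20,-30,0]}}

```text
t: 6.8
position: [0.525, 0.0129, 0.2396]
orientation: [-3.139, 0.121, 0.002]
ft_force: [-0.2, 0.6, -0.1]
gripper_width: 1.004
finger_force: 0.0
```

```bash
python3 look.py pics/w5.png; python3 - <<'E'
from h import *
M=np.load("pics/w5.png.npy",allow_pickle=True).item();im=cv2.imread("pics/w5.png")
a=np.radians(4.45);y=np.array([np.sin(a),np.cos(a)])
b=None
for n in("w4","w5"):
    M=np.load(f"pics/{n}.png.npy",allow_pickle=True).item();im=cv2.imread(f"pics/{n}.png")
    bm=cents(blob(im,'blue'),60)[0];m=blob(im,'red');s=cents(m,60)[0][1]
    # top disc: brightest red part / lowest 'width' rows of the blob
    g=im[...,2].astype(float);v=g[m>0];t,_=cv2.threshold(v.astype(np.uint8),0,255,cv2.THRESH_OTSU)
    mm=((m>0)&(g>t)).astype(np.uint8);cs=sorted(cents(cv2.morphologyEx(mm,cv2.MORPH_CLOSE,np.ones((3,3))),30),key=lambda q:-q[1][4])
    r=onz(M,cs[0][0],.071);b=onz(M,bm[0],.13)
    print(n,bm,s,cs[0],b.round(4),r.round(4),(r-b)[:2]@y*1e3)
E
```

```text
6.8 [0.525  0.0129 0.2396] [[0.997, -0.0768, -0.0012], [-0.0768, -0.997, 0.0004], [-0.0012, -0.0003, -1.0]] [-0.2  0.6 -0.1] 1.0035735983062477 [-0.12  0.04  1.54  0.    1.56  1.53]
red [237.7 221.6] [230 209  16  26 309] [0.4782 0.0339 0.071 ]
blue [230.5 144.8] [215 132  30  30 601] [0.5611 0.0283 0.13  ]
w4 (array([255.7, 129.7]), array([238, 112,  36,  37, 979], dtype=int32)) [249 204  17  28 375] (array([256.8, 224.1]), array([249, 217,  17,  15, 189], dtype=int32)) [0.5599 0.0293 0.13  ] [0.4721 0.0355 0.071 ] -0.6764369023219298
w5 (array([230.5, 144.8]), array([215, 132,  30,  30, 601], dtype=int32)) [230 209  16  26 309] (array([236.6, 227.6]), array([230, 221,  14,  14, 149], dtype=int32)) [0.5611 0.0283 0.13  ] [0.472  0.0356 0.071 ] 0.33880096986490127
```

Over the two views the dial is within about 0.5 mm of the blue plunger's axis, so I'm shutting the fingers and moving above the blue knob.

Call:
{"method": "send_rows", "body": {"plan": [17,-9,0,0,33.7,-18.9,30,0,33.7,-18.9,60,0,33.7,-18.9,85,0,33.7,-18.9,85,0], "fingers": 0}}

```text
t: 7.48
position: [0.5595, 0.0293, 0.1535]
orientation: [-3.139, 0.12, 0.006]
ft_force: [0.4, -0.0, 1.0]
gripper_width: -0.001
finger_force: 0.0
```

Call:
{"method": "send_rows", "body": {"plan": [0,0,10,0,0,0,18,0,0,0,22,0,0,0,25,0,0,0,25,0]}}

```text
t: 8.1
position: [0.5607, 0.0289, 0.1303]
orientation: [-3.139, 0.121, -0.0]
ft_force: [0.5, -0.2, -0.1]
gripper_width: 0.001
finger_force: 0.0
```

Call:
{"method": "send_rows", "body": {"plan": [0,0,2,0,0,0,4,0,0,0,6,0,0,0,8,0,0,0,8,0]}}

```text
t: 8.72
position: [0.5608, 0.0289, 0.1223]
orientation: [-3.139, 0.121, -0.0]
ft_force: [0.7, -0.4, 3.6]
gripper_width: 0.002
finger_force: 1.9
```

Call:
{"method": "send_rows", "body": {"plan": [0,0,1,0,0,0,2,0,0,0,3,0,0,0,3,0]}}

```text
t: 9.22
position: [0.5609, 0.0289, 0.12]
orientation: [-3.139, 0.121, -0.001]
ft_force: [-0.6, -0.5, 11.1]
gripper_width: 0.0
finger_force: 5.7
```

Call:
{"method": "send_rows", "body": {"plan": [0,0,0.5,0,0,0,0.5,0]}}

```text
t: 9.48
position: [0.561, 0.0289, 0.1198]
orientation: [3.139, -0.12, 0.002]
ft_force: [-2.7, -0.8, 16.2]
gripper_width: 0.002
finger_force: 8.2
```

Call:
{"method": "send_rows", "body": {"plan": [0,0,-5,0,0,0,-12,0,0,0,-30,0,0,0,-70,0,0,0,-110,0]}}

```text
t: 10.1
position: [0.5603, 0.029, 0.2307]
orientation: [-3.139, 0.12, 0.001]
ft_force: [0.9, 0.5, 0.0]
gripper_width: -0.001
finger_force: 0.0
```

Call:
{"method": "send_rows", "body": {"plan": [-35,20,0,0,-35,20,0,0,-35,20,0,0], "fingers": 1}}

```text
t: 10.48
position: [0.5244, 0.0117, 0.2294]
orientation: [-3.139, 0.121, -0.001]
ft_force: [-0.1, -0.1, 0.1]
gripper_width: 0.634
finger_force: 0.0
```

```bash
python3 look.py pics/w6.png
```

```text
10.475 [0.5244 0.0117 0.2294] [[0.997, -0.077, 0.0005], [-0.077, -0.997, 0.0002], [0.0005, -0.0002, -1.0]] [-0.1 -0.1  0.1] 0.6339755854024598 [-0.12  0.05  1.56  0.    1.54  1.52]
red [235.9 224.9] [228 211  16  28 334] [0.4784 0.0338 0.071 ]
blue [227.7 145.7] [211 132  32  30 642] [0.5614 0.0283 0.13  ]
```

View pics/w6.png

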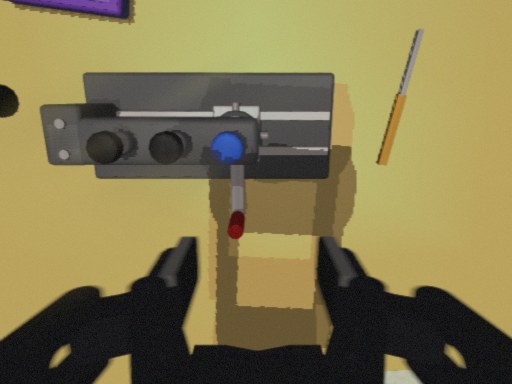

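The blue knob is back up at (228,147). The slide hasn't moved, with its post at (236,230), and nothing is touching the robot, so I'm handing the job in.

```bash
python3 -c "
from rig import env
print(env.close_job())"
```

```text
the job is handed in; nothing more can be done
None
```

I slid the dial to within about 1 mm of the blue plunger's axis by camera measurement, pressed the plunger to its hard stop (about 16 N), and saw it spring back up with the slide still in place; the job was handed in at about 10.5 s.

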